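Even out the two centrifuge loads

ROBOT

A 6-joint arm with a two-finger parallel gripper is mounted at the origin on the work surface. World frame = base frame: x ahead of the robot, y to its left, z up, the work surface at z = 0. Lengths are in mm, angles in rad, forces in N, time in s.
With the tool pointing down it reaches from about 350 to 975 mm from the base axis. Payload 7.1 kg.
Tool frame: the origin (TCP) lies on the front face of the gripper's body, between the roots of the fingers; the fingertips stand 80 mm ahead of it and the grasp point (between the pads) lies 61 mm ahead of it; z points along the fingers, y is the line along which they close (so a half turn about z gives the same grasp; the last joint's range is limited). The gripper opens to 88 mm and grips with 3 to 60 N. Pads are 20 mm wide; open, the fingers measure 115 mm over their backs; the gripper's body (75 mm by 178 mm) begins 61 mm behind the grasp point.
Start: joints at [-1.232, 0.423, 1.63, -0, 1.089, -0.019], TCP at [218.901, -585.396, 302.675] pointing down, gripper open.
Joint ranges: [-3, 3], [-0.9, 2.11], [0.09, 2.58], [-1.31, 4.45], [0.11, 2.69], [-2.54, 2.54]. Speed limits (rad/s): [2.39, 2.39, 3.01, 3.14, 3.14, 3.14].

INTERFACE

Orientations are given as a rotation vector (axis times angle).
In Python, from workcell import readout, vision, close_job gives the robot as it stands.
- The arm moves only by the tool servo_tool, never from a script. Its argument "plan" is a list that holds one entry, the list of rows, each a list of 7 numbers: the gripper command: -1 is fully open, 1 is shut, values between are in proportion, then the shift along the world's x, y, z in units of 40 mm (1.0 is 40 mm), then the turn, a rotation vector about the world's x, y, z in units of 5 degrees (1.0 is 5 degrees). A call has 1 to 5 rows; each row shifts and turns the commanded pose from where the row before left it; what a row does not reach is not made up. A row lasts 1/12 s, in which the tool goes at most 41.7 mm and 7.16 degrees, less where a joint would pass 70% of its speed; a pose out of reach is approached as far as the arm can. A call is refused whole if a number of a shift passes 1 or a number of a turn 1, either way. A call with a gripper value outside its range is refused whole. The fingers move at their own pace and stop on an object; the grip force is fixed at half the most. Time passes only in rows, so rows that do not move let the fingers close. It gives the time, the measured TCP pose, the force, the opening and the grip force at its end, in the units of the state.
- readout.get_obs(): the state, without advancing time (a new reading comes with each control period).
- vision.get_image(name): name is "scene" or "top" or "wrist"; returns the picture (480x640x3 uint8, red, green, blue); there is no depth.
- vision.camera_params(name): a dict with "fx", "fy", "cx", "cy" (pixels), "rvec" (rotation vector, rad) and "tvec" (3), from world to camera coordinates, as OpenCV has them; the wrist camera has in their place "hand_eye" (4x4, takes a point from camera to tool coordinates, whose origin is the TCP and whose axes are the flange's). Camera axes: x right, y down, z forward; pixel columns grow to the right and rows downward; lengths in mm; the calibration is good to about 2 mm. A picture is of the moment at which its call begins: read the wrist's pose just before it. camera_params takes no time and is no camera call.
- close_job(): hands the job in; it is judged then, once.
The state is a dict: "t": time; "qpos": joint angles; "qvel": joint speeds; "joint_torque": joint torques, N m; "ee_pos": TCP position; "orientation": TCP orientation; "ft_force": force on the tool from outside, world axes, zero at the start; "moment": the same for the moment, N m; "width": finger opening in mm; "grasp_force": force on a finger pad.
Only numpy, scipy, OpenCV 4.12 (cv2) and the standard library are available. Lean on these libraries where they do the work, as an engineer would, in place of code of your own. Each camera call takes 0.05 s, during which the arm holds its last target. There are 200 camera calls.

TASK

The four sample bottles with coloured caps go into opposite centrifuge buckets, but the two-pan balance shows that the halves are uneven. Move bottles between the pans until both sides sit level, with all four bottles standing upright on the pans. Set each one down gently without tipping it over, and leave everything else on the counter where it is.

Things in the scene. Friction and masses are not known exactly. Their poses are not given: they have to be found in the camera images.
- balance: Two-pan balance fixed to the counter: white foot 130 x 500 mm, 22 mm high, a pan on either side. Origin: centre of the foot, at counter height; x from the robot's side to the back, y along it to its left end, z up. The pans are coupled: one rises as far as the other sinks. Weight anywhere on a pan counts the same. A black needle between the pans, at the back of a white plate, is upright when level.
- light_bar (a point): middle of the underside of the balance's aluminium light bar, 249 mm above the counter. Bar 25 mm deep (balance x +2 to +27 mm), 20 mm high, along y above both pans, on 16 mm thick posts at x = +14.5, y = +-290 mm. A gripper held upright over a bottle strikes it; one leaning back to the robot's side by 30 to 50 degrees from vertical goes in under it.
- pan_left (a joint): height of the left pan (+y half of the balance) above its level position, m: 0 level, positive up, stops at -0.008 and 0.008. It moves softly on a spring: a difference of 100 g between the sides shifts it 6 mm.
- pan_right (a joint): height of the right pan (-y half) above its level position, m: always the opposite of pan_left.
- pan_left_mid (a point): centre of the left pan's floor, on its upper face; 70 mm above the counter when level, at y = +140 mm on the balance. Steel pan 150 mm (x) by 250 mm (y) outside, floor 4 mm, rim 3 mm thick and 6 mm high above the floor. Axes as the balance.
- pan_right_mid (a point): centre of the right pan's floor, on its upper face; same pan, at y = -140 mm on the balance.
- bottle_red: sealed round white bottle with a red cap and red stripes, 52 mm diameter, 70 mm tall (the top 16 mm is the cap, 46 mm diameter), weighs 200 g to within 3 percent; origin: centre of its underside. Stands on one of the pans.
- bottle_green: sealed round white bottle with a green cap and green stripes, 46 mm diameter, 68 mm tall (the top 16 mm is the cap, 40 mm diameter), weighs 150 g to within 3 percent; origin: centre of its underside. Stands on one of the pans.
- bottle_blue: sealed round white bottle with a blue cap and blue stripes, 40 mm diameter, 66 mm tall (the top 16 mm is the cap, 34 mm diameter), weighs 100 g to within 3 percent; origin: centre of its underside. Stands on one of the pans.
- bottle_yellow: sealed round white bottle with a yellow cap and yellow stripes, 30 mm diameter, 62 mm tall (the top 16 mm is the cap, 24 mm diameter), weighs 50 g to within 3 percent; origin: centre of its underside. Stands on one of the pans.
- spare_bottle: sealed white bottle with a black cap, 36 mm diameter, 60 mm tall, standing on the counter in front of the balance; not part of the job. Origin: centre of its underside.
- tape_roll: white paper-tape roll lying flat, 60 mm diameter, 18 mm high, in front of the balance; not part of the job. Origin: centre of its underside.
- carton_yellow: white carton with a yellow band, 50 x 110 x 28 mm, behind the balance; not part of the job. Origin: centre of its underside.
- carton_green: white carton with a green band, 70 x 130 x 45 mm, behind the balance; not part of the job. Origin: centre of its underside.
- carton_red: white carton with a red band, 60 x 80 x 50 mm, left of the balance; not part of the job. Origin: centre of its underside.
- steel_tray: steel tray 130 x 180 x 28 mm with ampoules, right of the balance; not part of the job. Origin: centre of its underside.
Not all that is in view belongs to the job. Leave any turquoise look-alike of the bottle_green alone.

How it is judged:
By the outcome, as a careful person would: the job done as asked, in the order asked, and still so for the second after the job is handed in, with the robot touching nothing.
It also fails if it takes over 61 s, if anything falls off the work surface, if the arm or the gripper's body presses on something with over 40 N, if the wrist force passes 120 N, or if a joint passes its speed limit or range.

## Working session

There is one attempt and no reset: what is moved stays moved. The work goes in short steps, Python scripts to look and compute and a tool call to move; the robot and the scene stay as the last step left them, time stands still between calls to the robot, and variables do not carry over. Pictures are saved under pics/ and viewed, at most 10 in all, crops included, and the job is handed in when it is done.

Besides the shell and the picture viewer there is one more tool, called after "Request:" by a JSON object that holds its "api" and its "payload", one argument or row to a line. servo_tool: Moves the arm, as the interface text tells. Its arguments: {"type":"object","properties":{"plan":{"type":"array"}},"required":["plan"]}

```bash
ls; mkdir -p pics; python3 - <<'E'
from workcell import readout, vision
import cv2, json
for n in ("scene","top"):
    im=vision.get_image(n); cv2.imwrite(f"pics/{n}0.png",im[:,:,::-1])
    p=vision.camera_params(n); print(n,{k:(v if not hasattr(v,'tolist') else v.tolist()) for k,v in p.items()})
print(vision.camera_params("wrist")); print(readout.get_obs())
E
```

```text
pics
scene {'fx': 441.70536067842085, 'fy': 441.70536067842085, 'cx': 316.7049241706025, 'cy': 240.56233034678382, 'rvec': [1.7671868746360546, 2.0212531976623, -0.6014103150830016], 'tvec': [87.6519040821284, -383.67132691950025, 1468.358233126518]}
top {'fx': 517.9009684701006, 'fy': 517.9009684701006, 'cx': 319.5191219180054, 'cy': 237.09480840881744, 'rvec': [2.1935213443757156, -2.1551172421935045, 0.13900394017339932], 'tvec': [-24.387422953497698, 606.9908370127002, 1209.4789949923977]}
{'fx': 371.2197350639067, 'fy': 371.2197350639067, 'cx': 322.78488753934755, 'cy': 240.14759732685613, 'hand_eye': array([[ 1.22263897e-03, -9.54150820e-01, -2.99323766e-01,
         8.22707102e+01],
       [ 9.99999245e-01,  1.20273540e-03,  2.50722096e-04,
        -3.95303260e-01],
       [ 1.20780596e-04, -2.99323847e-01,  9.54151571e-01,
        -8.23874366e+01],
       [ 0.00000000e+00,  0.00000000e+00,  0.00000000e+00,
         1.00000000e+00]])}
{'t': 0.1, 'qpos': array([-1.23200847e+00,  4.23758073e-01,  1.63060366e+00,  8.39098951e-06,
        1.08860668e+00, -1.90262703e-02]), 'qvel': array([ 0.00073467, -0.00375935, -0.00230506,  0.00043891,  0.00137093,
       -0.00018772]), 'joint_torque': array([-2.99893991e-04, -5.45615530e+01, -2.74324107e+01,  6.44880161e-02,
        1.87370216e-02, -6.52565063e-05]), 'ee_pos': array([ 218.77228585, -585.04174864,  301.98721942]), 'orientation': array([-3.09011235e+00, -5.58811636e-01,  3.32370187e-04]), 'ft_force': array([0.51110444, 0.39290914, 0.20827965]), 'moment': array([ 0.0274899 , -0.02950121,  0.00475158]), 'grasp_force': 0.0, 'width': 87.95575604286569}
```

View pics/scene0.png

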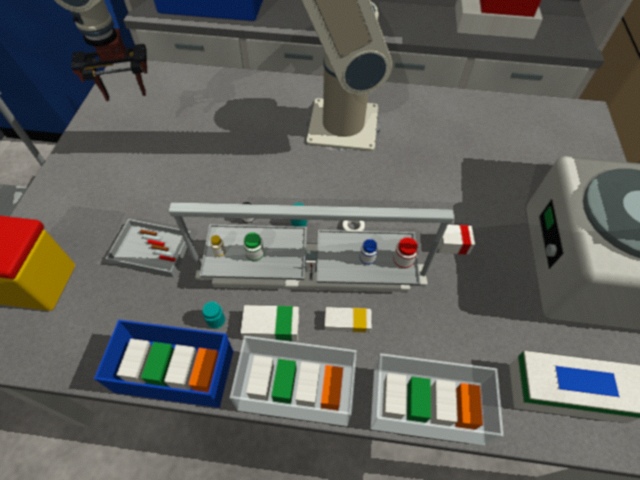

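View pics/top0.png

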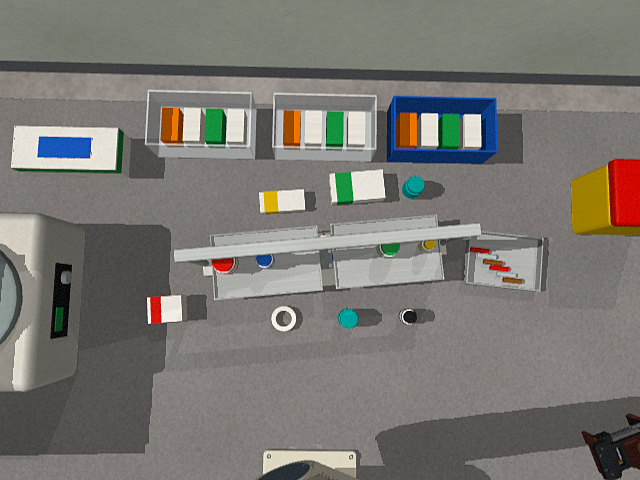

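The scene picture shows yellow (216,240) and green (253,241) on the right pan, and blue (370,246) and red (406,246) on the left. That is 200 g against 300 g, so swapping blue and yellow levels it. The turquoise look-alikes stand outside the balance.

```bash
cat > h.py <<'E'
import numpy as np, cv2
from workcell import readout, vision
from scipy.spatial.transform import Rotation as R
HUE={'red':((0,6),(172,180)),'yellow':((22,32),),'green':((55,72),),'blue':((105,125),)}
def cam(n,obs=None):
    p=vision.camera_params(n); K=np.array([[p['fx'],0,p['cx']],[0,p['fy'],p['cy']],[0,0,1]])
    if n=='wrist':
        T=np.eye(4); T[:3,:3]=R.from_rotvec(obs['orientation']).as_matrix(); T[:3,3]=obs['ee_pos']
        M=T@p['hand_eye']; return K,M[:3,:3],M[:3,3]
    r=R.from_rotvec(p['rvec']).as_matrix().T; return K,r,-r@np.array(p['tvec'])
def ray(c,u,v):
    d=c[1]@np.linalg.solve(c[0],[u,v,1.]); return c[2],d/np.linalg.norm(d)
def onz(c,u,v,z):
    o,d=ray(c,u,v); return o+d*(z-o[2])/d[2]
def proj(c,X):
    q=c[0]@(c[1].T@(np.array(X)-c[2])); return q[:2]/q[2]
def tri(rs):
    A=sum(np.eye(3)-np.outer(d,d) for o,d in rs); b=sum((np.eye(3)-np.outer(d,d))@o for o,d in rs)
    X=np.linalg.solve(A,b); return X,max(np.linalg.norm(np.cross(X-o,d)) for o,d in rs)
def blobs(im,col,roi,amin=15):
    u0,v0,u1,v1=roi; h=cv2.cvtColor(im,cv2.COLOR_RGB2HSV)[v0:v1,u0:u1]
    m=sum(((h[...,0]>=a)&(h[...,0]<=b)) for a,b in HUE[col])>0
    m&=(h[...,1]>110)&(h[...,2]>50)
    n,_,s,c=cv2.connectedComponentsWithStats(m.astype(np.uint8))
    return [((c[i]+[u0,v0]).round(1).tolist(),[int(s[i,0]+u0),int(s[i,1]+v0),int(s[i,2]),int(s[i,3])],int(s[i,4])) for i in range(1,n) if s[i,4]>=amin]
E
python3 - <<'E'
from h import *
S=cam('scene');T=cam('top')
si=vision.get_image('scene');ti=vision.get_image('top')
for c in HUE:
    print(c,'S',blobs(si,c,(195,205,425,290),6),'T',blobs(ti,c,(212,215,443,300),6))
    for b in blobs(si,c,(195,205,425,290),6): print('  S@130',onz(S,*b[0],130).round(1))
    for b in blobs(ti,c,(212,215,443,300),6): print('  T@130',onz(T,*b[0],130).round(1))
# bar ends (top face z269) and pan front corners (rim z~76) in top view
for p in [(174,251),(175,262),(480,225),(481,236)]: print('bar',onz(T,*p,269).round(1))
for p in [(215,299),(323,290),(337,288),(443,279)]: print('pan front',onz(T,*p,76).round(1))
g=cv2.resize(ti[205:335,165:495][:,:,::-1],None,fx=2.4,fy=2.4,interpolation=2); cv2.imwrite('pics/t1.png',g)
E
```

```text
red S [([407.7, 245.7], [399, 237, 19, 18], 280)] T [([222.6, 263.9], [212, 258, 22, 13], 227)]
  S@130 [539.4 199.9 130. ]
  T@130 [533.7 199.5 130. ]
yellow S [([215.4, 239.9], [211, 236, 10, 9], 75)] T [([429.0, 244.0], [423, 240, 12, 9], 81), ([418.5, 245.5], [418, 241, 3, 10], 10), ([421.1, 244.0], [421, 241, 2, 7], 7)]
  S@130 [ 585.7 -256.4  130. ]
  T@130 [ 585.9 -255.   130. ]
  T@130 [ 582.1 -231.6  130. ]
  T@130 [ 585.6 -237.4  130. ]
green S [([252.0, 240.0], [245, 233, 15, 15], 187)] T [([390.4, 248.4], [382, 243, 18, 12], 158)]
  S@130 [ 574.  -169.9  130. ]
  T@130 [ 574.5 -169.1  130. ]
blue S [([369.3, 245.4], [363, 239, 14, 14], 141)] T [([263.6, 259.6], [256, 255, 16, 11], 138)]
  S@130 [551.1 109.2 130. ]
  T@130 [544.7 110.1 130. ]
bar [549.4 270.3 269. ]
bar [528.2 267.4 269. ]
bar [ 611.3 -323.3  269. ]
bar [ 589.6 -324.9  269. ]
pan front [456.4 222.8  76. ]
pan front [480.9 -22.9  76. ]
pan front [486.  -54.9  76. ]
pan front [ 510.8 -299.4   76. ]
```

View pics/t1.png

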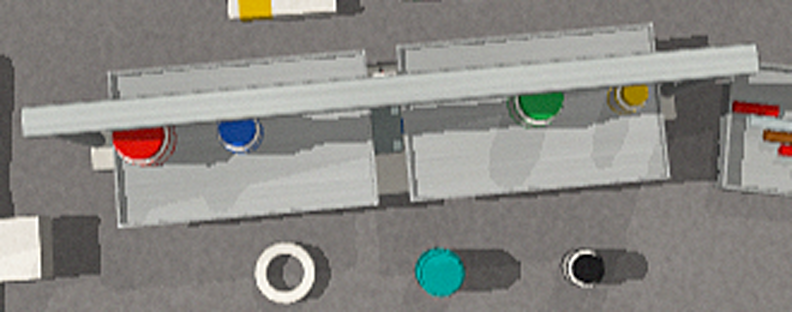

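The blue cap is at about world (548,110) and yellow at (586,-256). The balance is yawed about 6° with its centre near (556,-30). The bar is above the bottles at balance x≈+5, as expected. Next I move to a leaned stand-off in front of blue.

Request:
{"api": "servo_tool", "payload": {
  "plan": [
    [[-0.36,0.18,0.54,0,0,0,1],[-0.36,0.18,0.54,0,0,0,1],[-0.36,0.18,0.54,0,0,0,1],[-0.36,0.18,0.54,0,0,0,1],[-0.36,0.18,0.54,0,0,0,1]]
  ]
}}

```text
t: 0.62
ee_pos: [255.0, -476.3, 302.5]
orientation: [-2.894, -1.221, 0.0]
ft_force: [-0.1, -0.9, 0.9]
width: 60.8
grasp_force: 0.0
```

Request:
{"api": "servo_tool", "payload": {
  "plan": [
    [[-0.36,0.18,0.54,0,0,0,1],[-0.36,0.18,0.54,0,0,0,1],[-0.36,0.18,0.54,0,0,0,1],[-0.36,0.18,0.54,0,0,0,1],[-0.36,0.18,0.54,0,0,0,1]]
  ]
}}

```text
t: 1.03
ee_pos: [291.0, -368.3, 302.6]
orientation: [-2.562, -1.818, 0.0]
ft_force: [-0.5, 0.8, -0.0]
width: 59.7
grasp_force: 0.0
```

Request:
{"api": "servo_tool", "payload": {
  "plan": [
    [[-0.36,0.18,0.54,0,0,0,1],[-0.36,0.18,0.54,0,0,0,1],[-0.36,0.18,0.54,0,0,0,1],[-0.36,0.18,0.54,0,0,0,1],[-0.36,0.18,0.54,0,0,0,1]]
  ]
}}

```text
t: 1.45
ee_pos: [327.0, -260.3, 302.7]
orientation: [2.108, 2.33, 0.0]
ft_force: [0.1, -0.3, -0.4]
width: 59.5
grasp_force: 0.0
```

Request:
{"api": "servo_tool", "payload": {
  "plan": [
    [[-0.36,0.18,0.54,0,0,0,1],[-0.36,0.18,0.54,0,0,0,1],[-0.36,0.18,0.54,0,0,0,1],[-0.36,0.18,0.54,0,0,0,1],[-0.36,0.18,0.54,0,0,0,1]]
  ]
}}

```text
t: 1.87
ee_pos: [363.0, -152.3, 302.7]
orientation: [1.553, 2.731, 0.0]
ft_force: [0.4, 0.9, -0.6]
width: 59.7
grasp_force: 0.0
```

Request:
{"api": "servo_tool", "payload": {
  "plan": [
    [[-0.36,0.18,0.54,0,0,0,1],[-0.36,0.18,0.54,0,0,0,1],[-0.36,0.18,0.54,0,0,0,1],[-0.36,0.18,0.54,0,0,0,1],[-0.36,0.18,0.54,0,0,0,1]]
  ]
}}

```text
t: 2.28
ee_pos: [399.0, -44.3, 302.8]
orientation: [0.925, 3.002, 0.0]
ft_force: [0.1, -0.6, -0.6]
width: 60.2
grasp_force: 0.0
```

Request:
{"api": "servo_tool", "payload": {
  "plan": [
    [[-0.36,0.18,0.54,0,0,0,1],[-0.36,0.18,0.54,0,0,0,1],[-0.36,0.18,0.54,0,0,0,1],[-0.36,0.18,0.54,0,0,0,1],[-0.36,0.18,0.54,0,0,0,1]]
  ]
}}

```text
t: 2.7
ee_pos: [435.0, 63.8, 302.7]
orientation: [0.253, 3.131, -0.0]
ft_force: [0.9, -0.4, 0.4]
width: 59.6
grasp_force: 0.0
```

```bash
python3 -c "
from h import *
o=readout.get_obs(); print(o['t'],o['qpos'].round(3),o['ee_pos'].round(1)); print(R.from_rotvec(o['orientation']).as_matrix().round(3))"
```

```text
2.7 [ 0.119  0.147  2.022 -0.     0.973 -1.291] [435.   63.8 302.7]
[[-0.987  0.161  0.   ]
 [ 0.161  0.987 -0.   ]
 [-0.    -0.    -1.   ]]
```

Request:
{"api": "servo_tool", "payload": {
  "plan": [
    [[-0.36,0,0.2,-0.2,0,0,0.93],[-0.36,0,0.2,-0.2,0,0,0.92],[-0.36,0,0.2,-0.2,0,-1,0],[-0.36,0,0.2,-0.2,0,-1,0],[-0.36,0,0.2,-0.2,0,-1,0]]
  ]
}}

```text
t: 3.12
ee_pos: [435.1, 103.2, 262.6]
orientation: [0.006, 2.875, 0.002]
ft_force: [0.0, -0.5, -1.2]
width: 59.8
grasp_force: 0.0
```

Request:
{"api": "servo_tool", "payload": {
  "plan": [
    [[-0.36,0,0.15,-0.2,0,-1,0],[-0.36,0,0,-0.2,0,-1,0],[-0.36,0,0,-0.2,0,-1,0],[-0.36,0,0,-0.2,0,-1,0],[-0.36,0,0,-0.2,0,-1,0]]
  ]
}}

```text
t: 3.53
ee_pos: [437.2, 101.5, 238.7]
orientation: [0.021, 2.598, -0.039]
ft_force: [0.6, -0.9, -0.5]
width: 59.7
grasp_force: 0.0
```

```bash
cat > look.py <<'E'
import sys
from h import *
o=readout.get_obs(); W=cam('wrist',o); im=vision.get_image('wrist'); cv2.imwrite('pics/%s.png'%sys.argv[1],im[:,:,::-1])
print(o['t'],'q',o['qpos'].round(2),o['ee_pos'].round(1)); M=R.from_rotvec(o['orientation']).as_matrix(); print(M.round(3).tolist(),'grasp',(o['ee_pos']+61*M[:,2]).round(1))
for c in HUE:
    for b in blobs(im,c,(0,0,640,480),40): print(c,b,'@z126',onz(W,*b[0],126).round(1))
E
python3 look.py w1
```

```text
3.5333 q [ 0.29  0.18  2.3  -0.92  0.23 -0.4 ] [437.2 101.5 238.7]
[[-0.856, 0.023, 0.517], [0.007, 0.999, -0.032], [-0.517, -0.024, -0.855]] grasp [468.8  99.6 186.5]
red ([454.9, 219.6], [424, 213, 69, 28], 239) @z126 [465.9 168.9 126. ]
red ([468.2, 265.2], [433, 258, 79, 31], 355) @z126 [505.5 186.6 126. ]
red ([476.2, 296.4], [440, 270, 75, 54], 3212) @z126 [540.2 201.3 126. ]
red ([18.5, 360.3], [0, 338, 42, 42], 1350) @z126 [ 657.  -194.9  126. ]
red ([21.0, 450.6], [0, 420, 50, 60], 1991) @z126 [1044.5 -444.   126. ]
red ([213.3, 443.3], [204, 420, 21, 60], 541) @z126 [963.5 -83.3 126. ]
red ([624.2, 448.8], [603, 420, 37, 60], 1672) @z126 [945.4 531.5 126. ]
green ([27.8, 268.1], [0, 259, 52, 28], 187) @z126 [511.  -93.2 126. ]
green ([13.7, 315.1], [0, 306, 27, 22], 142) @z126 [ 571.6 -142.8  126. ]
green ([194.9, 327.1], [176, 313, 35, 25], 463) @z126 [587.8  -5.7 126. ]
green ([6.5, 329.1], [0, 318, 16, 20], 245) @z126 [ 594.6 -164.2  126. ]
blue ([151.2, 228.0], [136, 219, 31, 19], 357) @z126 [472.9   2.1 126. ]
blue ([341.7, 229.8], [318, 226, 48, 14], 138) @z126 [474.  108.9 126. ]
blue ([342.3, 270.1], [316, 266, 54, 15], 201) @z126 [511.3 109.8 126. ]
blue ([342.7, 297.6], [320, 277, 47, 42], 1675) @z126 [543.  110.7 126. ]
blue ([75.8, 343.7], [15, 320, 143, 61], 2291) @z126 [ 620.  -119.5  126. ]
```

View pics/w1.png

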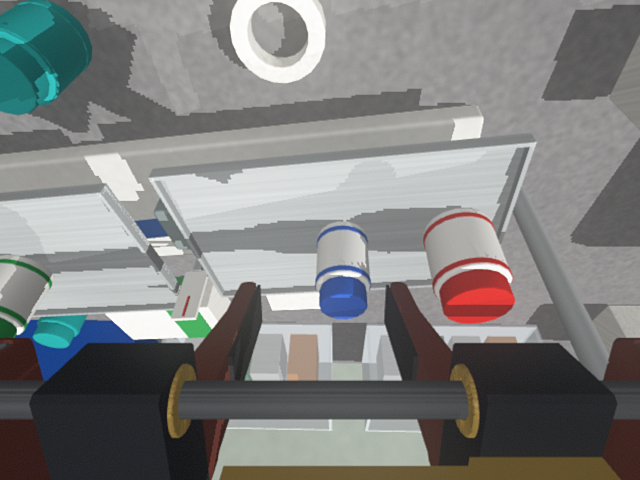

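The wrist view shows the blue bottle centred at (343,297) between the fingers. Red is at (476,296), and the needle plate between the pans is at about (195,295). The wrist joint is near its singularity (q5≈0.23, q4 negative), so I re-route it through positive q4: less lean, yaw out, lean to 50°, yaw back.

Request:
{"api": "servo_tool", "payload": {
  "plan": [
    [[-0.36,0,0,0,0,1,0],[-0.36,0,0,0,0,1,0],[-0.36,0,0,0,0,0,1],[-0.36,0,0,0,0,0,1],[-0.36,0,0,0,0,0,1]]
  ]
}}

```text
t: 4.0
ee_pos: [438.9, 98.8, 239.3]
orientation: [-0.248, 2.679, 0.006]
ft_force: [-0.3, 0.1, -0.3]
width: 60.0
grasp_force: 0.0
```

Request:
{"api": "servo_tool", "payload": {
  "plan": [
    [[-0.36,0,0,0,0,0,1],[-0.36,0,0,0,0,0,1],[-0.36,0,0,0,0,0,1],[-0.36,0,0,0,0,0,1],[-0.36,0,0,0,0,0,1]]
  ]
}}

```text
t: 4.42
ee_pos: [437.9, 98.5, 238.6]
orientation: [-0.637, 2.624, 0.094]
ft_force: [-0.2, 0.4, 0.2]
width: 59.8
grasp_force: 0.0
```

```bash
cat > st.py <<'E'
from h import *
o=readout.get_obs(); M=R.from_rotvec(o['orientation']).as_matrix(); z=M[:,2]
print(o['t'],'q',o['qpos'].round(2),'tcp',o['ee_pos'].round(1),'grasp',(o['ee_pos']+61*z).round(1))
print('lean',np.degrees(np.arccos(-z[2])).round(1),'az',np.degrees(np.arctan2(z[1],z[0])).round(1),'yaxis',M[:,1].round(3),'f',o['ft_force'].round(1),'w',round(o['width'],1),o['grasp_force'])
E
python3 st.py
python3 - <<'E'
from h import *
S=cam('scene');T=cam('top')
o={'ee_pos':np.array([437.2,101.5,238.7]),'orientation':np.array([0.021,2.598,-0.039])}; W=cam('wrist',o)
print('blue',tri([ray(S,369.3,245.4),ray(W,342.7,297.6)]),tri([ray(S,369.3,245.4),ray(T,263.6,259.6),ray(W,342.7,297.6)]))
print('red',tri([ray(S,407.7,245.7),ray(W,476.2,296.4)]))
print('yel',tri([ray(S,215.4,239.9),ray(T,429,244)]),'gr',tri([ray(S,252,240),ray(T,390.4,248.4)]))
for p in [(151,176),(536,140),(165,170),(105,187)]: print('pan rim',onz(W,*p,70).round(1))
for p in [(177,312),(211,322),(190,272),(213,285)]: print('plate',[onz(W,*p,z).round(0).tolist() for z in (70,110,150)])
E
```

```text
4.4167 q [ 0.14  0.18  2.27  0.39  0.29 -2.26] tcp [437.9  98.5 238.6] grasp [462.1 108.5 183.5]
lean 25.5 az 22.5 yaxis [-0.451  0.892 -0.036] f [-0.2  0.4  0.2] w 59.8 0.0
blue (array([546.76388521, 110.32012381, 123.55413496]), np.float64(0.7060316546171722)) (array([545.94775708, 110.43964696, 123.51238443]), np.float64(1.044581806148906))
red (array([537.70690973, 200.34389579, 127.53058287]), np.float64(0.07687320179923961))
yel (array([ 585.97529379, -255.52815894,  130.44508888]), np.float64(0.6640520654253622)) gr (array([ 574.51400064, -169.34980472,  130.75120608]), np.float64(0.3300221529319997))
pan rim [481.1 -19.6  70. ]
pan rim [454.2 226.4  70. ]
pan rim [476.1  -8.2  70. ]
pan rim [490.8 -56.   70. ]
plate [[661.0, -59.0, 70.0], [592.0, -26.0, 110.0], [523.0, 8.0, 150.0]]
plate [[681.0, -29.0, 70.0], [609.0, -1.0, 110.0], [536.0, 26.0, 150.0]]
plate [[591.0, -25.0, 70.0], [536.0, 2.0, 110.0], [482.0, 28.0, 150.0]]
plate [[611.0, -9.0, 70.0], [552.0, 14.0, 110.0], [494.0, 38.0, 150.0]]
```

Blue stands at (546.5,110.4) with its bottom at about z=65, and yellow at (586,-255.5) with its bottom at about z=76. Both agree with a 6 mm tilt. The last joint would run out of range, so I turn the tool half round about its own axis to keep q6 central.

Request:
{"api": "servo_tool", "payload": {
  "plan": [
    [[-0.36,0,0,0,0.44,0.18,-0.99],[-0.36,0,0,0,0.44,0.18,-0.99],[-0.36,0,0,0,0.44,0.18,-0.99],[-0.36,0,0,0,0.44,0.18,-0.99],[-0.36,0,0,0,0.44,0.18,-0.99]]
  ]
}}

```text
t: 4.83
ee_pos: [438.0, 98.4, 238.5]
orientation: [0.014, 2.722, 0.24]
ft_force: [-0.1, 0.6, -1.0]
width: 60.0
grasp_force: 0.0
```

Request:
{"api": "servo_tool", "payload": {
  "plan": [
    [[-0.36,0,0,0,0.44,0.18,-0.99],[-0.36,0,0,0,0.44,0.18,-0.99],[-0.36,0,0,0,0.44,0.18,-0.99],[-0.36,0,0,0,0.44,0.18,-0.99],[-0.36,0,0,0,0.44,0.18,-0.99]]
  ]
}}

```text
t: 5.25
ee_pos: [437.9, 98.4, 238.5]
orientation: [0.668, 2.678, 0.375]
ft_force: [0.2, -0.1, 0.4]
width: 59.8
grasp_force: 0.0
```

Request:
{"api": "servo_tool", "payload": {
  "plan": [
    [[-0.36,0,0,0,0.44,0.18,-0.99],[-0.36,0,0,0,0.44,0.18,-0.99],[-0.36,0,0,0,0.44,0.18,-0.99],[-0.36,0,0,0,0.44,0.18,-0.99],[-0.36,0,0,0,0.44,0.18,-0.99]]
  ]
}}

```text
t: 5.67
ee_pos: [437.9, 98.4, 238.6]
orientation: [1.31, 2.493, 0.496]
ft_force: [0.9, 0.6, 0.8]
width: 59.7
grasp_force: 0.0
```

Request:
{"api": "servo_tool", "payload": {
  "plan": [
    [[-0.36,0,0,0,0.44,0.18,-0.99],[-0.36,0,0,0,0.44,0.18,-0.99],[-0.36,0,0,0,0.44,0.18,-0.99],[-0.36,0,0,0,0.44,0.18,-0.99],[-0.36,0,0,0,0.44,0.18,-0.99]]
  ]
}}

```text
t: 6.08
ee_pos: [438.0, 98.4, 238.5]
orientation: [1.912, 2.164, 0.596]
ft_force: [-1.1, 0.7, 0.2]
width: 59.6
grasp_force: 0.0
```

Request:
{"api": "servo_tool", "payload": {
  "plan": [
    [[-0.36,0,0,0,0.44,0.18,-0.99],[-0.36,0,0,0,0.44,0.18,-0.99],[-0.36,0,0,0,0.44,0.18,-0.99],[-0.36,0,0,0,0.44,0.18,-0.99],[-0.36,0,0,0,0.44,0.18,-0.99]]
  ]
}}

```text
t: 6.5
ee_pos: [438.0, 98.4, 238.5]
orientation: [2.442, 1.698, 0.669]
ft_force: [-0.0, 1.1, -0.1]
width: 60.0
grasp_force: 0.0
```

Request:
{"api": "servo_tool", "payload": {
  "plan": [
    [[-0.36,0,0,0,0.44,0.18,-0.99],[-0.36,0,0,0,0.44,0.18,-0.99],[-0.36,0,0,0,0.44,0.18,-0.99],[-0.36,0,0,0,0.44,0.18,-0.99],[-0.36,0,0,0,0.44,0.18,-0.99]]
  ]
}}

```text
t: 6.92
ee_pos: [437.9, 98.4, 238.5]
orientation: [-2.846, -1.097, -0.702]
ft_force: [-0.0, 0.1, 0.1]
width: 59.5
grasp_force: 0.0
```

Request:
{"api": "servo_tool", "payload": {
  "plan": [
    [[-0.36,0,0,0,0.44,0.18,-0.99],[-0.36,0,0,0,0.44,0.18,-0.99],[-0.36,0,0,0,0.44,0.18,-0.99],[-0.36,0,0,0,0,0,1],[-0.36,0,0,0,0,0,1]]
  ]
}}

```text
t: 7.33
ee_pos: [437.7, 98.8, 238.5]
orientation: [-2.819, -0.895, -0.662]
ft_force: [-0.6, -0.2, -0.2]
width: 59.8
grasp_force: 0.0
```

Request:
{"api": "servo_tool", "payload": {
  "plan": [
    [[-0.36,0,0,0,0,0,1],[-0.36,0,0,0,0,0,1],[-0.36,0,0,0,0.73,-0.68,0],[-0.36,0,0,0,0.73,-0.68,0],[-0.36,0,0,0,0.73,-0.68,0]]
  ]
}}

```text
t: 7.75
ee_pos: [437.0, 100.1, 238.1]
orientation: [-2.583, -1.073, -0.835]
ft_force: [0.6, 0.6, -0.1]
width: 59.6
grasp_force: 0.0
```

```bash
python3 st.py
```

```text
7.75 q [-0.01  0.21  2.3   1.23  0.45 -0.33] tcp [437.  100.1 238.1] grasp [462.6 124.7 188.5]
lean 35.6 az 43.9 yaxis [ 0.706 -0.708  0.012] f [ 0.6  0.6 -0.1] w 59.6 0.0
```

Request:
{"api": "servo_tool", "payload": {
  "plan": [
    [[-0.36,0,0,0,0.69,-0.72,0],[-0.36,0,0,0,0.69,-0.72,0],[-0.36,0,0,0,0.35,-0.36,0],[-0.36,0,0,-0.2,0,0,-1],[-0.36,0,0,-0.2,0,0,-1]]
  ]
}}

```text
t: 8.17
ee_pos: [435.8, 99.9, 221.8]
orientation: [-2.582, -0.827, -1.074]
ft_force: [0.1, 0.3, -0.0]
width: 59.6
grasp_force: 0.0
```

Request:
{"api": "servo_tool", "payload": {
  "plan": [
    [[-0.36,0,0,-0.2,0,0,-1],[-0.36,0,0,-0.2,0,0,-1],[-0.36,0,0,-0.2,0,0,-1],[-0.36,0,0,0,0,0,-1],[-0.36,0,0,0,0,0,-1]]
  ]
}}

```text
t: 8.58
ee_pos: [437.0, 101.7, 204.5]
orientation: [-2.781, -0.399, -1.162]
ft_force: [0.3, 0.1, 0.1]
width: 59.8
grasp_force: 0.0
```

```bash
python3 st.py
```

```text
8.5833 q [ 0.16  0.33  2.44  2.94  0.42 -1.48] tcp [437.  101.7 204.5] grasp [478.7 113.5 161.6]
lean 45.3 az 15.8 yaxis [ 0.279 -0.96   0.007] f [0.3 0.1 0.1] w 59.8 0.0
```

Request:
{"api": "servo_tool", "payload": {
  "plan": [
    [[-0.36,0.08,-0.54,0.08,0,0,0],[-0.36,0.2,0.06,-0.2,0,0,0],[-0.36,0.2,0.06,-0.2,0,0,0],[-0.36,0,0,0,0,0,0]]
  ]
}}

```text
t: 8.92
ee_pos: [457.7, 85.3, 191.7]
orientation: [-2.777, -0.405, -1.163]
ft_force: [-0.4, 0.4, 0.5]
width: 59.7
grasp_force: 0.0
```

```bash
python3 st.py; python3 look.py w2 | grep -E "blue|red"
```

```text
8.9167 q [ 0.09  0.38  2.41  2.84  0.45 -1.44] tcp [457.7  85.3 191.7] grasp [499.4  97.3 148.9]
lean 45.4 az 16.0 yaxis [ 0.282 -0.959  0.007] f [-0.4  0.4  0.5] w 59.7 0.0
red ([169.8, 216.1], [125, 177, 89, 79], 5387) @z126 [539.7 201.2 126. ]
red ([191.8, 252.7], [141, 212, 82, 55], 294) @z126 [522.  178.8 126. ]
red ([552.6, 246.8], [543, 240, 19, 15], 54) @z126 [582.6 -10.8 126. ]
red ([211.4, 280.3], [170, 252, 67, 41], 168) @z126 [510.2 161.8 126. ]
red ([211.0, 354.9], [194, 283, 53, 97], 1066) @z126 [475.1 146.1 126. ]
red ([438.8, 364.7], [422, 332, 29, 48], 550) @z126 [501.6  40.9 126. ]
red ([18.6, 360.4], [0, 338, 42, 42], 1407) @z126 [446.9 232.  126. ]
red ([627.6, 364.9], [605, 339, 35, 41], 410) @z126 [527.2 -45.4 126. ]
red ([21.3, 449.8], [0, 420, 50, 60], 1325) @z126 [415.9 207.  126. ]
red ([212.7, 441.4], [203, 420, 25, 60], 599) @z126 [441.9 130.1 126. ]
red ([424.3, 423.7], [419, 420, 12, 14], 76) @z126 [474.7  43.5 126. ]
red ([621.4, 446.5], [606, 437, 27, 26], 163) @z126 [490.1 -39.8 126. ]
red ([635.0, 462.4], [627, 441, 13, 39], 293) @z126 [485.5 -44.9 126. ]
blue ([325.2, 246.2], [295, 215, 61, 63], 2976) @z126 [546.7 110.2 126. ]
blue ([323.9, 282.4], [293, 267, 63, 22], 149) @z126 [526.  104.8 126. ]
blue ([322.3, 303.7], [298, 293, 51, 16], 80) @z126 [514.6 102.3 126. ]
blue ([550.0, 336.5], [540, 329, 22, 16], 249) @z126 [530.6  -9.8 126. ]
```

View pics/w2.png

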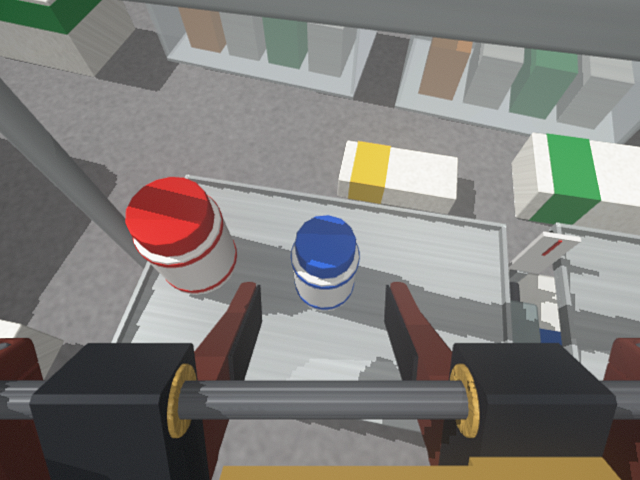

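Blue sits centred between the fingers at (325,246), and red at (170,216) is clear of them. Going in and gripping.

Request:
{"api": "servo_tool", "payload": {
  "plan": [
    [[-0.36,0.3,0.08,-0.32,0,0,0],[-0.36,0.3,0.08,-0.32,0,0,0],[-0.36,0.3,0.08,-0.32,0,0,0],[-0.36,0.28,0.08,-0.31,0,0,0],[-0.36,0,0,0,0,0,0]]
  ]
}}

```text
t: 9.38
ee_pos: [504.5, 98.5, 140.2]
orientation: [-2.777, -0.405, -1.161]
ft_force: [-0.2, -0.0, -0.9]
width: 59.7
grasp_force: 0.0
```

Request:
{"api": "servo_tool", "payload": {
  "plan": [
    [[1,0,0,0,0,0,0],[1,0,0,0,0,0,0],[1,0,0,0,0,0,0],[1,0,0,0,0,0,0],[1,0,0,0,0,0,0]]
  ]
}}

```text
t: 9.8
ee_pos: [502.6, 98.2, 141.7]
orientation: [-2.777, -0.405, -1.161]
ft_force: [-0.5, -0.9, 0.0]
width: 39.4
grasp_force: 30.0
```

```bash
python3 st.py
```

```text
9.8 q [ 0.12  0.55  2.32  2.91  0.53 -1.49] tcp [502.6  98.2 141.7] grasp [544.3 110.3  98.8]
lean 45.3 az 16.1 yaxis [ 0.283 -0.959  0.006] f [-0.5 -0.9  0. ] w 39.4 29.993900656700134
```

Blue is gripped (39.4 mm). Next: lift, carry it in front of the needle plate to the right pan, and square up the yaw a little.

Request:
{"api": "servo_tool", "payload": {
  "plan": [
    [[1,0,0,0.1,0,0,0],[1,0,0,0.2,0,0,0],[1,0,0,0.3,0,0,0],[1,-0.2,0,0.3,0,0,0],[1,-0.3,-0.2,0.2,0,0,0]]
  ]
}}

```text
t: 10.22
ee_pos: [484.1, 91.0, 187.0]
orientation: [-2.774, -0.406, -1.164]
ft_force: [-0.0, -0.1, -0.9]
width: 39.4
grasp_force: 30.0
```

Request:
{"api": "servo_tool", "payload": {
  "plan": [
    [[1,-0.2,-0.5,0,0,0,0],[1,0,-0.6,0,0,0,-0.4],[1,0,-0.6,0,0,0,-0.4],[1,0,-0.6,0,0,0,-0.4],[1,0,-0.6,0,0,0,-0.4]]
  ]
}}

```text
t: 10.63
ee_pos: [474.9, -26.7, 185.9]
orientation: [-2.845, -0.212, -1.189]
ft_force: [0.6, -0.4, -0.8]
width: 39.0
grasp_force: 30.0
```

Request:
{"api": "servo_tool", "payload": {
  "plan": [
    [[1,0,-0.6,0,0,0,-0.4],[1,0.1,-0.6,0,0,0,0],[1,0.2,-0.5,0,0,0,0],[1,0.2,-0.2,0,0,0,0],[1,0.1,0,0,0,0,0]]
  ]
}}

```text
t: 11.05
ee_pos: [500.2, -103.8, 186.2]
orientation: [-2.861, -0.162, -1.198]
ft_force: [0.6, 0.4, -1.5]
width: 39.9
grasp_force: 30.0
```

```bash
python3 st.py; python3 look.py w3 | grep -E "blue|green"
```

```text
11.05 q [-0.38  0.43  2.3   2.31  0.46 -1.16] tcp [ 500.2 -103.8  186.2] grasp [543.4 -99.4 143.4]
lean 45.4 az 5.9 yaxis [ 0.11  -0.994  0.007] f [ 0.6  0.4 -1.5] w 39.9 29.993702173233032
green ([313.0, 148.9], [291, 119, 44, 60], 2479) @z126 [656.  -80.5 126. ]
green ([469.0, 274.2], [429, 234, 82, 81], 5043) @z126 [ 581.7 -170.9  126. ]
green ([445.2, 317.5], [419, 298, 60, 29], 140) @z126 [ 557.2 -157.7  126. ]
green ([419.2, 334.5], [405, 321, 31, 22], 47) @z126 [ 547.5 -145.   126. ]
blue ([536.8, 104.1], [421, 69, 219, 82], 15001) @z126 [ 712.7 -225.6  126. ]
blue ([322.5, 295.3], [275, 250, 94, 93], 6541) @z126 [561.7 -97.  126. ]
blue ([320.1, 345.1], [275, 319, 93, 37], 229) @z126 [537.2 -98.6 126. ]
blue ([196.8, 330.6], [191, 320, 13, 23], 203) @z126 [537.4 -39.3 126. ]
blue ([323.7, 364.0], [291, 351, 67, 20], 95) @z126 [ 528.9 -101.2  126. ]
```

View pics/w3.png

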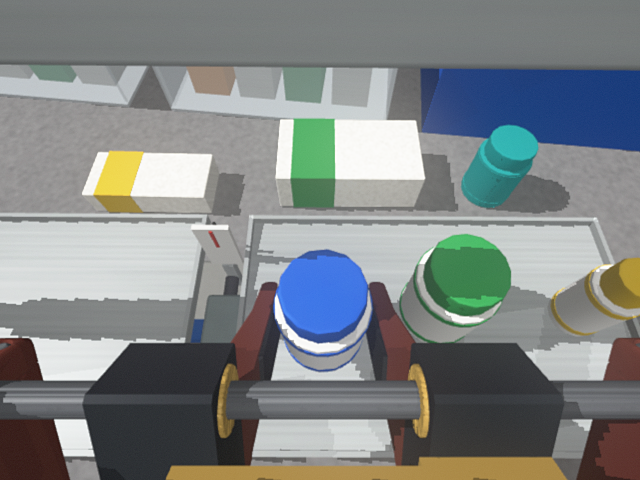

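Blue is held upright over the right pan with the green bottle clear of the fingers. Lowering it until the pan carries its weight, then releasing.

Request:
{"api": "servo_tool", "payload": {
  "plan": [
    [[1,0,0,-0.3,0,0,0],[1,0,0,-0.3,0,0,0],[1,0,0,-0.2,0,0,0],[1,0,0,-0.1,0,0,0],[1,0,0,-0.08,0,0,0]]
  ]
}}

```text
t: 11.52
ee_pos: [498.6, -100.6, 145.6]
orientation: [-2.859, -0.166, -1.192]
ft_force: [-0.0, -0.5, -0.7]
width: 39.7
grasp_force: 30.0
```

Request:
{"api": "servo_tool", "payload": {
  "plan": [
    [[1,0,0,-0.07,0,0,0],[1,0,0,-0.07,0,0,0],[1,0,0,0,0,0,0],[1,0,0,0,0,0,0],[1,0,0,0,0,0,0]]
  ]
}}

```text
t: 11.93
ee_pos: [499.2, -101.6, 140.6]
orientation: [-2.859, -0.165, -1.195]
ft_force: [0.5, 0.2, -0.3]
width: 39.6
grasp_force: 30.0
```

```bash
python3 st.py
```

```text
11.9333 q [-0.37  0.56  2.3   2.47  0.56 -1.34] tcp [ 499.2 -101.6  140.6] grasp [542.3 -96.9  97.7]
lean 45.3 az 6.2 yaxis [ 0.113 -0.994  0.006] f [ 0.5  0.2 -0.3] w 39.6 29.99322474002838
```

Request:
{"api": "servo_tool", "payload": {
  "plan": [
    [[0.05,0,0,0,0,0,0],[-0.05,0,0,0,0,0,0],[-0.15,0,0,0,0,0,0],[-0.2,0,0,0,0,0,0],[-0.2,0,0,0,0,0,0]]
  ]
}}

```text
t: 12.35
ee_pos: [499.1, -101.7, 140.4]
orientation: [-2.86, -0.165, -1.194]
ft_force: [-0.3, -0.3, 0.6]
width: 52.7
grasp_force: 0.0
```

Request:
{"api": "servo_tool", "payload": {
  "plan": [
    [[-0.2,-0.2,-0.02,0.2,0,0,0],[-0.2,-0.4,-0.04,0.4,0,0,0],[-0.2,-0.5,-0.05,0.5,0,0,0],[-0.2,-0.5,-0.05,0.5,0,0,0],[-0.2,0,0,0,0,0,0]]
  ]
}}

```text
t: 12.77
ee_pos: [432.7, -107.8, 206.2]
orientation: [-2.86, -0.164, -1.196]
ft_force: [0.6, -0.1, -0.5]
width: 52.7
grasp_force: 0.0
```

```bash
python3 st.py; python3 look.py w4 | grep -E "blue|green|yell"
```

```text
12.7667 q [-0.47  0.33  2.42  2.19  0.5  -1.13] tcp [ 432.7 -107.8  206.2] grasp [ 475.8 -103.2  163.4]
lean 45.4 az 6.1 yaxis [ 0.112 -0.994  0.006] f [ 0.6 -0.1 -0.5] w 52.7 0.0
yellow ([148.1, 133.7], [127, 115, 42, 38], 1137) @z126 [606.   35.9 126. ]
yellow ([570.0, 202.1], [547, 182, 48, 41], 1384) @z126 [ 581.5 -250.1  126. ]
yellow ([549.2, 221.8], [536, 199, 39, 34], 182) @z126 [ 564.9 -234.3  126. ]
yellow ([524.7, 244.3], [514, 224, 33, 30], 115) @z126 [ 547.1 -216.9  126. ]
green ([550.3, 11.8], [530, 6, 41, 13], 382) @z126 [ 790.2 -273.   126. ]
green ([318.3, 111.4], [300, 87, 37, 50], 1766) @z126 [642.1 -80.9 126. ]
green ([441.7, 192.4], [411, 163, 62, 61], 2768) @z126 [ 579.5 -168.7  126. ]
green ([430.5, 230.3], [410, 221, 47, 14], 103) @z126 [ 550.2 -160.9  126. ]
blue ([531.2, 57.7], [415, 0, 225, 120], 21957) @z126 [ 723.3 -246.4  126. ]
blue ([324.6, 228.0], [297, 201, 55, 56], 2429) @z126 [544.3 -96.5 126. ]
blue ([221.0, 254.9], [216, 246, 11, 19], 161) @z126 [519.1 -38.  126. ]
blue ([322.5, 260.6], [295, 246, 58, 21], 131) @z126 [522.3 -97.7 126. ]
blue ([322.3, 282.7], [299, 271, 50, 17], 79) @z126 [508.6 -99.1 126. ]
```

View pics/w4.png

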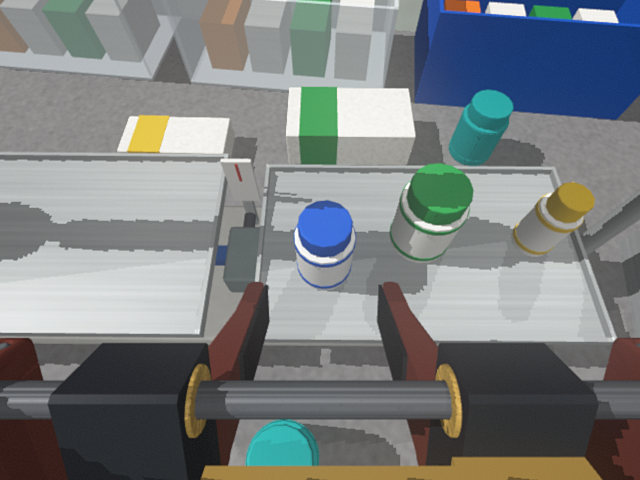

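Blue stands upright on the right pan at (325,228). Yellow is at (570,202). Moving to its stand-off.

Request:
{"api": "servo_tool", "payload": {
  "plan": [
    [[-0.2,0.2,-0.6,0,0,0,-0.4],[-0.2,0.2,-0.7,0,0,0,-0.4],[-0.2,0.2,-0.8,0,0,0,-0.4],[-0.2,0.2,-0.8,0,0,0,0],[-0.2,0.2,-0.7,0,0,0,0]]
  ]
}}

```text
t: 13.23
ee_pos: [476.4, -253.9, 203.4]
orientation: [2.898, 0.015, 1.21]
ft_force: [0.4, 0.2, -0.7]
width: 52.9
grasp_force: 0.0
```

Request:
{"api": "servo_tool", "payload": {
  "plan": [
    [[-0.2,0.15,-0.1,-0.1,0,0,0],[-0.2,0,0,0,0,0,0]]
  ]
}}

```text
t: 13.4
ee_pos: [482.8, -257.9, 199.3]
orientation: [2.896, 0.013, 1.211]
ft_force: [-0.5, 0.5, -0.1]
width: 52.4
grasp_force: 0.0
```

```bash
sed -i 's/z126.,onz(W,\*b\[0\],126)/z118",onz(W,*b[0],118)/;s/.@z118"/"@z118"/' look.py; python3 st.py; python3 look.py w5 | grep -E "yell|green"
python3 - <<'E'
from h import *
S=cam('scene');im=vision.get_image('scene');o=readout.get_obs();W=cam('wrist',o);w=vision.get_image('wrist')
s=[b for b in blobs(im,'yellow',(195,205,300,290),10)];print(s)
y=max([b for b in blobs(w,'yellow',(200,0,450,330),100)],key=lambda b:b[2]);print(y)
if s: print(tri([ray(S,*s[0][0]),ray(W,*y[0])]))
E
```

```text
13.4 q [-0.71  0.44  2.19  1.84  0.5  -0.85] tcp [ 482.8 -257.9  199.3] grasp [ 526.2 -257.9  156.4]
lean 45.4 az 0.1 yaxis [ 0.007 -1.     0.006] f [-0.5  0.5 -0.1] w 52.4 0.0
yellow ([319.4, 239.7], [300, 218, 41, 44], 1364) @z118 [ 587.4 -255.3  118. ]
yellow ([318.9, 266.4], [297, 255, 46, 18], 107) @z118 [ 569.8 -255.2  118. ]
yellow ([319.0, 286.0], [299, 276, 41, 16], 72) @z118 [ 557.6 -255.4  118. ]
green ([389.3, 25.4], [367, 24, 38, 4], 86) @z118 [ 800.1 -313.8  118. ]
green ([126.4, 150.3], [101, 115, 51, 86], 2600) @z118 [ 655.9 -121.1  118. ]
green ([165.9, 245.6], [129, 211, 75, 70], 3969) @z118 [ 582.4 -163.5  118. ]
green ([189.5, 278.8], [154, 247, 60, 45], 152) @z118 [ 561.3 -181.3  118. ]
green ([206.6, 302.5], [182, 283, 45, 29], 71) @z118 [ 547.3 -193.3  118. ]
[([216.3, 242.7], [212, 238, 10, 10], 77)]
([324.8, 236.6], [305, 215, 40, 44], 1356)
(array([ 586.61843323, -255.59320891,  119.39137299]), np.float64(0.28502411623410473))
```

Request:
{"api": "servo_tool", "payload": {
  "plan": [
    [[-0.2,0.3,0.05,-0.3,0,0,0],[-0.2,0.3,0,-0.3,0,0,0],[-0.2,0.3,0,-0.3,0,0,0],[-0.2,0.3,0,-0.3,0,0,0],[-0.2,0.3,0,-0.3,0,0,0]]
  ]
}}

```text
t: 13.97
ee_pos: [541.1, -252.2, 139.5]
orientation: [2.899, 0.017, 1.208]
ft_force: [0.2, -0.4, -0.3]
width: 52.8
grasp_force: 0.0
```

Request:
{"api": "servo_tool", "payload": {
  "plan": [
    [[-0.2,0,0,0,0,0,0],[-0.2,0,0,0,0,0,0]]
  ]
}}

```text
t: 14.13
ee_pos: [540.7, -252.3, 139.6]
orientation: [-2.9, -0.017, -1.208]
ft_force: [0.4, 0.2, 0.4]
width: 52.5
grasp_force: 0.0
```

```bash
python3 st.py;python3 look.py w6 | grep yell
```

```text
14.1333 q [-0.62  0.61  2.1   2.08  0.49 -1.03] tcp [ 540.7 -252.3  139.6] grasp [ 583.9 -252.    96.6]
lean 45.2 az 0.3 yaxis [ 0.01  -1.     0.004] f [0.4 0.2 0.4] w 52.5 0.0
yellow ([332.4, 299.1], [298, 266, 68, 68], 3279) @z118 [ 587.2 -255.4  118. ]
yellow ([330.3, 337.1], [296, 316, 72, 31], 198) @z118 [ 572.5 -254.6  118. ]
yellow ([324.9, 355.0], [301, 338, 54, 24], 106) @z118 [ 566.  -252.7  118. ]
```

Request:
{"api": "servo_tool", "payload": {
  "plan": [
    [[-0.2,0.07,-0.09,0,0,0,0],[-0.2,0,0,0,0,0,0],[1,0,0,0,0,0,0],[1,0,0,0,0,0,0],[1,0,0,0,0,0,0]]
  ]
}}

```text
t: 14.6
ee_pos: [543.7, -257.8, 140.7]
orientation: [2.897, 0.015, 1.21]
ft_force: [-0.1, 0.6, -0.1]
width: 36.2
grasp_force: 0.0
```

Request:
{"api": "servo_tool", "payload": {
  "plan": [
    [[1,0,0,0,0,0,0],[1,0,0,0,0,0,0],[1,0,0,0,0,0,0]]
  ]
}}

```text
t: 14.85
ee_pos: [543.8, -257.7, 140.3]
orientation: [2.898, 0.015, 1.209]
ft_force: [-1.3, -0.5, 0.6]
width: 29.6
grasp_force: 30.0
```

```bash
python3 st.py
```

```text
14.85 q [-0.62  0.61  2.09  2.06  0.49 -1.02] tcp [ 543.8 -257.7  140.3] grasp [ 587.1 -257.5   97.4]
lean 45.3 az 0.1 yaxis [ 0.008 -1.     0.005] f [-1.3 -0.5  0.6] w 29.6 29.98664617538452
```

Yellow is gripped (29.6 mm). Next: lift, pull back in front of blue and green, cross to the left pan.

Request:
{"api": "servo_tool", "payload": {
  "plan": [
    [[1,0,0,0.1,0,0,0],[1,0,0,0.2,0,0,0],[1,0,0,0.3,0,0,0],[1,-0.3,0,0.3,0,0,0],[1,-0.5,0,0.3,0,0,0]]
  ]
}}

```text
t: 15.27
ee_pos: [512.8, -257.7, 189.2]
orientation: [2.897, 0.018, 1.211]
ft_force: [0.7, -0.3, -0.3]
width: 29.1
grasp_force: 30.0
```

Request:
{"api": "servo_tool", "payload": {
  "plan": [
    [[1,-0.6,0,0,0,0,0],[1,-0.6,0.1,0,0,0,0],[1,-0.5,0.4,0,0,0,0],[1,0,0.7,0,0,0,0],[1,0,0.7,0,0,0,0.4]]
  ]
}}

```text
t: 15.68
ee_pos: [442.4, -181.3, 188.4]
orientation: [-2.889, -0.061, -1.205]
ft_force: [1.1, 0.2, -1.2]
width: 29.6
grasp_force: 30.0
```

Request:
{"api": "servo_tool", "payload": {
  "plan": [
    [[1,0,0.7,0,0,0,0.4],[1,0,0.7,0,0,0,0.4],[1,0,0.7,0,0,0,0.4],[1,0,0.7,0,0,0,0.4],[1,0,0.7,0,0,0,0]]
  ]
}}

```text
t: 16.1
ee_pos: [444.0, -40.8, 188.6]
orientation: [-2.828, -0.264, -1.182]
ft_force: [1.5, -0.8, -0.1]
width: 29.2
grasp_force: 30.0
```

```bash
python3 st.py
```

```text
16.1 q [-0.28  0.38  2.43  2.45  0.52 -1.29] tcp [444.  -40.8 188.6] grasp [486.7 -33.1 145.8]
lean 45.3 az 10.2 yaxis [ 0.183 -0.983  0.006] f [ 1.5 -0.8 -0.1] w 29.2 29.984756112098694
```

Request:
{"api": "servo_tool", "payload": {
  "plan": [
    [[1,0,0.7,0,0,0,0],[1,0.1,0.7,0,0,0,0],[1,0.3,0.7,0,0,0,0],[1,0.5,0.5,0,0,0,0],[1,0.5,0.2,0,0,0,0]]
  ]
}}

```text
t: 16.52
ee_pos: [499.9, 73.3, 188.5]
orientation: [-2.826, -0.267, -1.18]
ft_force: [-0.1, -0.8, -0.1]
width: 29.8
grasp_force: 30.0
```

Request:
{"api": "servo_tool", "payload": {
  "plan": [
    [[1,0,0,0,0,0,0],[1,0,0,0,0,0,0]]
  ]
}}

```text
t: 16.68
ee_pos: [500.5, 71.3, 188.7]
orientation: [-2.827, -0.265, -1.182]
ft_force: [0.2, -0.9, -0.4]
width: 29.4
grasp_force: 30.0
```

```bash
python3 st.py;python3 look.py w7|grep -E "red|yell"
```

```text
16.6833 q [ 0.09  0.42  2.33  2.98  0.4  -1.49] tcp [500.5  71.3 188.7] grasp [543.2  79.  145.8]
lean 45.4 az 10.3 yaxis [ 0.183 -0.983  0.005] f [ 0.2 -0.9 -0.4] w 29.4 29.986219704151154
red ([72.4, 290.3], [15, 241, 115, 98], 8562) @z118 [542.9 214.7 118. ]
red ([117.7, 319.4], [59, 261, 85, 89], 481) @z118 [532.6 184.2 118. ]
red ([512.4, 282.0], [504, 276, 17, 13], 45) @z118 [591.5 -16.1 118. ]
red ([167.0, 322.2], [158, 297, 14, 46], 126) @z118 [536.  158.9 118. ]
red ([265.0, 341.8], [247, 313, 34, 64], 1133) @z118 [535.7 107.2 118. ]
red ([379.2, 355.9], [368, 327, 22, 53], 532) @z118 [539.4  50.4 118. ]
red ([18.5, 360.7], [0, 338, 42, 42], 1415) @z118 [504.6 222.5 118. ]
red ([124.7, 362.0], [105, 357, 35, 8], 63) @z118 [513.6 171.7 118. ]
red ([29.9, 450.8], [0, 420, 69, 60], 3594) @z118 [470.8 196.3 118. ]
red ([616.8, 455.6], [588, 424, 52, 56], 2291) @z118 [516.5 -57.1 118. ]
yellow ([322.9, 200.1], [303, 168, 41, 65], 2186) @z118 [624.6  94.5 118. ]
yellow ([323.0, 307.5], [288, 274, 71, 68], 3327) @z118 [558.4  82.  118. ]
yellow ([321.7, 344.6], [287, 325, 73, 31], 212) @z118 [539.6  79.1 118. ]
yellow ([316.4, 361.3], [293, 344, 55, 25], 121) @z118 [531.2  80.2 118. ]
```

View pics/w7.png

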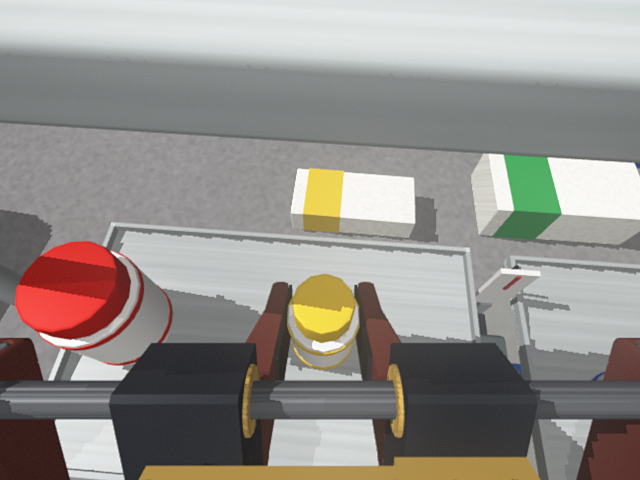

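Yellow is held upright over the left pan, well clear of red. Lowering.

Request:
{"api": "servo_tool", "payload": {
  "plan": [
    [[1,0,0,-0.3,0,0,0],[1,0,0,-0.3,0,0,0],[1,0,0,-0.15,0,0,0],[1,0,0,-0.1,0,0,0],[1,0,0,-0.08,0,0,0]]
  ]
}}

```text
t: 17.15
ee_pos: [499.2, 69.8, 150.6]
orientation: [-2.829, -0.261, -1.179]
ft_force: [-0.3, -0.7, -1.1]
width: 29.4
grasp_force: 30.0
```

Request:
{"api": "servo_tool", "payload": {
  "plan": [
    [[1,0,0,-0.07,0,0,0],[1,0,0,-0.07,0,0,0],[1,0,0,0,0,0,0],[1,0,0,0,0,0,0],[1,0,0,0,0,0,0]]
  ]
}}

```text
t: 17.57
ee_pos: [499.9, 70.4, 145.7]
orientation: [-2.828, -0.262, -1.182]
ft_force: [-0.6, -0.2, 0.2]
width: 29.5
grasp_force: 30.0
```

```bash
python3 st.py
```

```text
17.5667 q [ 0.09  0.54  2.34  3.01  0.53 -1.53] tcp [499.9  70.4 145.7] grasp [542.6  78.1 102.8]
lean 45.3 az 10.2 yaxis [ 0.182 -0.983  0.005] f [-0.6 -0.2  0.2] w 29.5 29.98696804046631
```

Request:
{"api": "servo_tool", "payload": {
  "plan": [
    [[0.3,0,0,0,0,0,0],[0.2,0,0,0,0,0,0],[0.1,0,0,0,0,0,0],[-0.1,0,0,0,0,0,0],[-0.2,0,0,0,0,0,0]]
  ]
}}

```text
t: 17.98
ee_pos: [499.9, 70.4, 145.6]
orientation: [-2.828, -0.262, -1.181]
ft_force: [-0.3, 0.3, 0.2]
width: 49.3
grasp_force: 0.0
```

Request:
{"api": "servo_tool", "payload": {
  "plan": [
    [[-0.2,0,0,0,0,0,0],[-0.2,-0.2,-0.04,0.2,0,0,0],[-0.2,-0.4,-0.07,0.4,0,0,0],[-0.2,-0.5,-0.1,0.5,0,0,0],[-0.2,-0.5,-0.1,0.5,0,0,0]]
  ]
}}

```text
t: 18.4
ee_pos: [434.9, 57.9, 209.4]
orientation: [-2.829, -0.263, -1.179]
ft_force: [0.7, -0.3, 0.4]
width: 52.9
grasp_force: 0.0
```

Request:
{"api": "servo_tool", "payload": {
  "plan": [
    [[-0.2,-0.1,-0.6,0.6,0,0,0],[-0.2,0,-0.8,0.2,0,0,0],[-0.2,0,-0.8,0.2,0,0,0],[-0.2,0,0,0,0,0,0],[-0.2,0,0,0,0,0,0]]
  ]
}}

```text
t: 18.82
ee_pos: [434.7, -4.0, 240.2]
orientation: [-2.822, -0.258, -1.188]
ft_force: [0.2, 0.1, -0.1]
width: 52.6
grasp_force: 0.0
```

```bash
python3 st.py; python3 look.py w8 | grep -E "blue|yell|gre"; python3 - <<'E'
from h import *
S=cam('scene');im=vision.get_image('scene')
o=readout.get_obs();W=cam('wrist',o);w=vision.get_image('wrist')
for c in HUE:
    print(c,blobs(im,c,(195,205,425,290),10))
cv2.imwrite('pics/s8.png',cv2.resize(im[190:310,160:480][:,:,::-1],None,fx=2.5,fy=2.5,interpolation=2))
E
```

```text
18.8167 q [-0.17  0.2   2.44  2.39  0.36 -1.1 ] tcp [434.7  -4.  240.2] grasp [477.7   3.8 197.6]
lean 45.7 az 10.3 yaxis [ 0.181 -0.984  0.001] f [ 0.2  0.1 -0.1] w 52.6 0.0
yellow ([267.9, 168.5], [251, 145, 35, 48], 1313) @z118 [616.7  75.4 118. ]
yellow ([235.5, 242.9], [218, 225, 36, 37], 1030) @z118 [545.8  81.3 118. ]
yellow ([244.2, 264.6], [222, 250, 39, 21], 93) @z118 [530.2  70.3 118. ]
green ([202.7, 8.3], [189, 5, 30, 7], 133) @z118 [820.2 201.8 118. ]
green ([431.3, 151.6], [413, 126, 38, 52], 1688) @z118 [659.2 -54.9 118. ]
green ([601.0, 250.2], [565, 221, 69, 59], 2774) @z118 [ 588.2 -179.7  118. ]
green ([579.7, 282.7], [561, 270, 43, 19], 103) @z118 [ 559.3 -161.   118. ]
green ([551.4, 303.2], [538, 297, 31, 10], 43) @z118 [ 540.4 -140.3  118. ]
blue ([589.1, 14.7], [532, 0, 108, 32], 2918) @z118 [ 886.1 -214.8  118. ]
blue ([578.1, 128.2], [510, 107, 130, 52], 4555) @z118 [ 709.6 -179.9  118. ]
blue ([491.3, 278.4], [463, 252, 58, 53], 2361) @z118 [ 551.4 -101.1  118. ]
blue ([470.1, 300.3], [454, 271, 50, 43], 152) @z118 [532.6 -86.6 118. ]
blue ([450.1, 315.8], [439, 292, 36, 37], 88) @z118 [519.3 -73.6 118. ]
red [([408.1, 244.4], [399, 236, 19, 18], 282)]
yellow [([356.4, 241.5], [352, 237, 10, 10], 82)]
green [([252.2, 241.4], [245, 234, 16, 15], 183)]
blue [([284.2, 233.4], [278, 227, 14, 14], 151)]
```

View pics/w8.png

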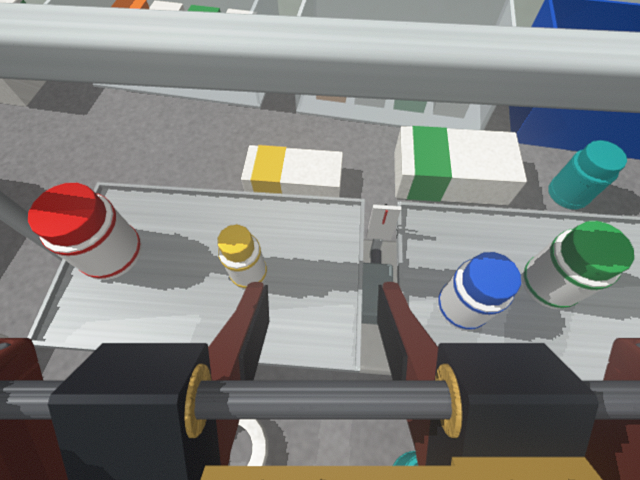

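View pics/s8.png

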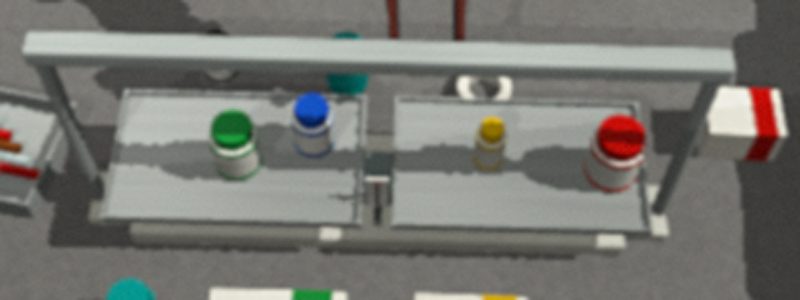

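All four bottles stand upright: yellow and red on the left pan, blue and green on the right. Since the start the red cap has risen in the scene picture (row 245.7→244.4) and the green one has sunk (240.0→241.4), which fits level pans. The gripper is clear, so I hand in.

```bash
python3 -c "
from workcell import close_job
print(close_job())"
```

```text
the job is handed in; nothing more can be done
None
```

I swapped the blue and yellow bottles and handed the job in after about 19 s of robot time: red and yellow now stand on the left pan, green and blue on the right (about 250 g each), all upright, and the pans look level in the last pictures.

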